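# Feel along the curved key strip

### The arm

A 7-joint arm with a two-finger parallel gripper is mounted at the origin on a cart in front of the work surface, level with it; the furniture and walls round the work are solid. World frame = base frame: x ahead of the robot, y to its left, z up, the work surface at z = 0. Lengths are in mm, angles in rad, forces in N, time in s.
With the tool pointing down it reaches from about 400 to 875 mm from the base axis. Payload 4.4 kg.
Tool frame: the origin (TCP) lies at the very end of the fingers, on their centre line; the grasp point (between the pads) lies 19 mm behind it; z points along the fingers, y is the line along which they close (so a half turn about z gives the same grasp; the last joint's range is limited). The gripper opens to 85 mm and grips with 20 to 120 N. Pads are 22 mm wide; open, the fingers measure 114 mm over their backs; the gripper's body (76 mm by 85 mm) begins 54 mm behind the grasp point. The pads swing forward as they close: fully open they stand 13 mm farther back than shut.
Start: joints at [-0.066, 0.628, 0.038, 1.517, -0.027, 0.996, -0.02], TCP at [650.014, 0.027, 231.313] pointing down, gripper open.
Joint ranges: [-3.06, 3.06], [-0.37, 2.12], [-1.25, 1.32], [0.18, 2.47], [-1.1, 4.24], [0.23, 1.98], [-2.94, 2.94]. Speed limits (rad/s): [2.57, 2.57, 3.14, 3.14, 3.14, 3.14, 3.14].

### API

Orientations are given as [roll, pitch, yaw] about the fixed x, y, z axes, in that order (R = Rz(yaw) Ry(pitch) Rx(roll)).
In Python, from cell import monitor, viewer, workorder gives the robot as it stands.
- The arm moves only by the tool arm_command, never from a script. Its argument "series" is one flat list of numbers, 5 for each row, row after row: the opening in per cent of the stroke, from 0 (shut) to 100 (fully open), then the shift along the tool's x, y, z in cm, then the turn about the tool's z in degrees. In form: [claw, x, y, z, roll, claw, x, y, z, roll, ...]. A call has exactly 5 rows; each row is the pose to reach, as a shift and turn from the pose commanded when the call began, along the tool's axes at that moment; what a row does not reach only later rows make up. A row lasts 1/12 s, in which the tool goes at most 41.7 mm and 7.16 degrees, less where a joint would pass 70% of its speed; a pose out of reach is approached as far as the arm can. A call with a gripper value outside its range is refused whole. The fingers move at their own pace and stop on an object; the grip force is fixed at half the most. Time passes only in rows, so rows that repeat a pose let the fingers close, or fill a call up. It gives the time, the measured TCP pose, the force, the opening and the grip force at its end, in the units of the state.
- monitor.read_state(): the state, without advancing time (a new reading comes with each control period).
- viewer.get_image(name): name is "scene" or "side" or "wrist"; returns (picture, depth): 480x640x3 uint8, red, green, blue; 480x640 float32, mm along the optical axis (not along the pixel's ray), 0 where there is no reading.
- viewer.camera_model(name): a dict with "mtx" (3x3 intrinsics, pixels), "R" (3x3) and "t" (3): a world point X has camera coordinates R X + t. Camera axes: x right, y down, z forward; pixel columns grow to the right and rows downward; lengths in mm; the calibration is good to about 2 mm. The wrist camera is an equidistant fisheye: a pixel r from the principal point sees the ray r / f radians off the axis. A picture is of the moment at which its call begins: read the wrist's pose just before it. camera_model takes no time and is no camera call; for the wrist camera it gives the pose at the moment of the call.
- workorder.finish_job(): hands the job in; it is judged then, once.
The state is a dict: "clock": time; "qpos": joint angles; "qd": joint speeds; "tau": joint torques, N m; "eef_pos": TCP position; "tool_rot": TCP orientation; "force": force on the tool from outside, world axes, zero at the start; "torque": the same for the moment, N m; "width": finger opening in mm; "gripper_force": force on a finger pad.
Only numpy, scipy, OpenCV 4.12 (cv2) and the standard library are available. Lean on these libraries where they do the work, as an engineer would, in place of code of your own. Each camera call takes 0.05 s, during which the arm holds its last target. There are 200 camera calls.

### The job

Check the springs of the curved key strip by feel: with the gripper closed and pointing down, run the fingertips along the row of five keys from the key beside the square connector block to the key at the plain rounded end, pressing each about half-way down in turn, in one light stroke that stays down at the caps from key to key. Never push a key to its bottom stop, do not shift or lift the strip, and leave the things around it where they are. The program finishes while the fingertips still hold the last key about half-way down, with the other four sprung back up.

Things in the scene. Friction and masses are not known exactly. Their poses are not given: they have to be found in the camera images.
- strip: Loose curved key strip (test sample, 0.9 kg, on rubber feet): a grey-painted metal housing 50 mm wide and 20 mm high, about 320 mm long, bent in a flat arc of 220 mm radius, with five equal round key caps along its middle line, 58 mm apart along the arc. Origin: on the bench under the centre of the middle key, z up. At zero yaw the row runs along y, its connector-block end at +y, and both ends curve back towards -x.
- connector (a point): Centre of the top of the black square connector block (36 x 30 mm, 18 mm high) that sticks out of one end of the strip, about 44 mm past the first key; the other end is plain and rounded. The stroke starts at this end.
- key0_top (a point): Highest point, on the axis, of the first key, beside the connector block: a grey cap 40 mm in diameter, gently domed (its rim is 6 mm lower than its crown), crown 14 mm above the housing and 34 mm above the bench when up. The point goes down with the key.
- key0 (a joint): How far the first key, beside the connector block is pressed, in m: 0 up, 0.008 at the bottom stop. A spring returns it: 0.6 N to start it, 0.6 N more for each mm.
- key1_top (a point): Highest point, on the axis, of the second key: a grey cap 40 mm in diameter, gently domed (its rim is 6 mm lower than its crown), crown 14 mm above the housing and 34 mm above the bench when up. The point goes down with the key.
- key1 (a joint): How far the second key is pressed, in m: 0 up, 0.008 at the bottom stop. A spring returns it: 0.6 N to start it, 0.6 N more for each mm.
- key2_top (a point): Highest point, on the axis, of the third (middle) key: a grey cap 40 mm in diameter, gently domed (its rim is 6 mm lower than its crown), crown 14 mm above the housing and 34 mm above the bench when up. The point goes down with the key.
- key2 (a joint): How far the third (middle) key is pressed, in m: 0 up, 0.008 at the bottom stop. A spring returns it: 0.6 N to start it, 0.6 N more for each mm.
- key3_top (a point): Highest point, on the axis, of the fourth key: a grey cap 40 mm in diameter, gently domed (its rim is 6 mm lower than its crown), crown 14 mm above the housing and 34 mm above the bench when up. The point goes down with the key.
- key3 (a joint): How far the fourth key is pressed, in m: 0 up, 0.008 at the bottom stop. A spring returns it: 0.6 N to start it, 0.6 N more for each mm.
- key4_top (a point): Highest point, on the axis, of the fifth and last key, at the plain rounded end: a grey cap 40 mm in diameter, gently domed (its rim is 6 mm lower than its crown), crown 14 mm above the housing and 34 mm above the bench when up. The point goes down with the key.
- key4 (a joint): How far the fifth and last key, at the plain rounded end is pressed, in m: 0 up, 0.008 at the bottom stop. A spring returns it: 0.6 N to start it, 0.6 N more for each mm.
- gap0 (a point): Point on the strip's middle line half-way between key0 and key1, at the height of the crowns of unpressed caps (34 mm above the bench, 14 mm above the housing).
- gap1 (a point): Point on the strip's middle line half-way between key1 and key2, at the height of the crowns of unpressed caps (34 mm above the bench, 14 mm above the housing).
- gap2 (a point): Point on the strip's middle line half-way between key2 and key3, at the height of the crowns of unpressed caps (34 mm above the bench, 14 mm above the housing).
- gap3 (a point): Point on the strip's middle line half-way between key3 and key4, at the height of the crowns of unpressed caps (34 mm above the bench, 14 mm above the housing).
- block_black: Black fixture block 26x34x18 mm, in the hollow of the arc; loose bystander, to be left where it is. Origin: centre of its underside.
- small_weight: Small brass check weight, 19 mm in diameter, 31 mm high, beside the strip on its outer side; loose bystander, to be left where it is. Origin: centre of its underside.
- steel_block: Ground steel block 20x45x20 mm, in the hollow of the arc; loose bystander, to be left where it is. Origin: centre of its underside.
- hexkey: Black L-shaped hex key 28x78x5 mm, lying flat, beside the strip on its outer side; loose bystander, to be left where it is. Origin: centre of its underside.
- gauge: Dial gauge lying on its back, 107x60x22 mm, off the outer side of the strip near the connector end; loose bystander, to be left where it is. Origin: centre of its underside.

How it is judged:
By the outcome, as a careful person would: the job done as asked, in the order asked, and still so for the second after the job is handed in, while the arm keeps its last pose, push and grip.
It also fails if it takes over 42 s, if anything falls off the work surface, if the arm or the gripper's body presses on something with over 40 N, if the wrist force passes 120 N, or if a joint passes its speed limit or range.

## Working session

There is one attempt and no reset: what is moved stays moved. The work goes in short steps, Python scripts to look and compute and a tool call to move; the robot and the scene stay as the last step left them, time stands still between calls to the robot, and variables do not carry over. Pictures are saved under pics/ and viewed, at most 10 in all, crops included, and the job is handed in when it is done.

Besides the shell and the picture viewer there is one more tool, called after "Emit:" as name(argument=value, ...), one argument or row to a line, values as JSON. arm_command: Moves the arm, as the interface text tells. Its arguments: {"type":"object","properties":{"series":{"type":"array","items":{"type":"number"}}},"required":["series"]}

```bash
mkdir -p pics; ls; python3 - <<'E'
from cell import monitor, viewer
import cv2, numpy as np
s=monitor.read_state(); print({k:np.round(v,3).tolist() for k,v in s.items()})
for n in ("scene","wrist"):
    p,d=viewer.get_image(n); cv2.imwrite(f"pics/{n}0.png",p[:,:,::-1]); np.save(f"{n}0.npy",d)
    m=viewer.camera_model(n); print(n,{k:np.round(v,3).tolist() if not isinstance(v,str) else v for k,v in m.items()})
E
```

```text
pics
{'clock': 0.0, 'qpos': [-0.066, 0.629, 0.038, 1.518, -0.027, 0.996, -0.02], 'qd': [-0.001, 0.001, -0.0, 0.001, 0.0, 0.001, -0.001], 'tau': [-0.001, -56.341, 1.226, -19.345, 0.011, 0.011, -0.0], 'eef_pos': [649.384, 0.046, 230.396], 'tool_rot': [-3.14, 0.0, 1.571], 'force': [-0.616, -0.658, 0.719], 'torque': [-0.002, -0.027, -0.01], 'gripper_force': 0.0, 'width': 85.779}
scene {'mtx': [[454.962, 0.0, 318.745], [0.0, 454.962, 239.256], [0.0, 0.0, 1.0]], 'R': [[-0.782, -0.623, 0.012], [-0.342, 0.414, -0.843], [0.521, -0.664, -0.537]], 't': [518.319, 237.341, 571.451]}
wrist {'mtx': [[371.648, 0.0, 320.712], [0.0, 371.648, 235.856], [0.0, 0.0, 1.0]], 'R': [[1.0, 0.001, -0.001], [0.001, -0.96, 0.281], [-0.001, -0.281, -0.96]], 't': [-650.082, -37.522, 378.113]}
```

View pics/scene0.png

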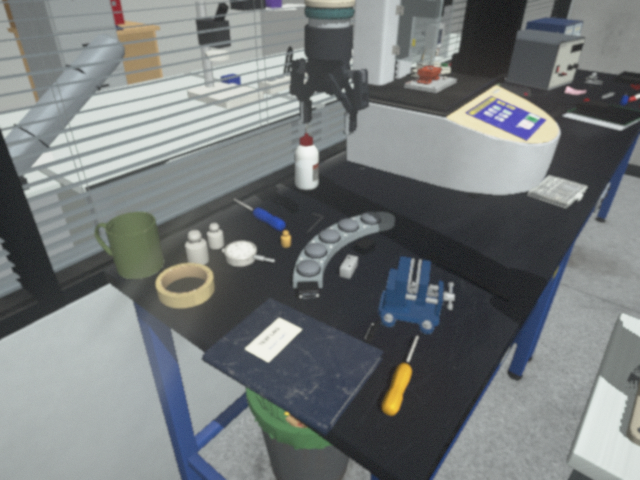

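View pics/wrist0.png

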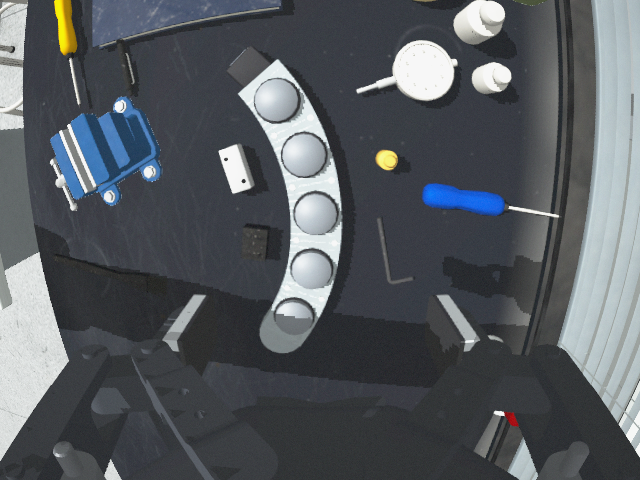

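The wrist view shows the strip with its connector block at (250,65). The caps are at about (277,100), (304,154), (316,213), (311,269) and (294,316), so the row runs along y. The weight (387,160) and hex key (393,255) are on the outer side, and the steel block (237,168) and black block (256,242) are in the hollow. The scene view agrees.

```bash
cat > h.py <<'E'
import numpy as np, cv2
from cell import monitor, viewer
def cloud(m,d):
    """world points for every wrist pixel (equidistant fisheye, depth along axis)"""
    K=m["mtx"]; v,u=np.mgrid[0:480,0:640]
    x=u-K[0][2]; y=v-K[1][2]; r=np.hypot(x,y)+1e-9; th=r/K[0][0]
    z=d; q=z*np.tan(np.minimum(th,1.5))
    P=np.stack([q*x/r,q*y/r,z],-1)
    return (P-np.array(m["t"]))@np.array(m["R"])
A=(2-np.arange(5))*58/220
MODEL=np.c_[220*np.cos(A)-220,220*np.sin(A)]   # key0..4 at zero yaw
def fit(C,idx=range(5)):
    M=MODEL[list(idx)];C=np.asarray(C);a=M-M.mean(0);b=C-C.mean(0)
    y=np.arctan2((a[:,0]*b[:,1]-a[:,1]*b[:,0]).sum(),(a*b).sum())
    R=np.array([[np.cos(y),-np.sin(y)],[np.sin(y),np.cos(y)]])
    t=C.mean(0)-R@M.mean(0); K=MODEL@R.T+t
    return y,t,K,np.linalg.norm(K[list(idx)]-C,axis=1)
E
python3 - <<'E'
from h import *
m=viewer.camera_model("wrist"); W=cloud(m,np.load("wrist0.npy"))
px=[(277,100),(304,154),(316,213),(311,269),(294,316)]; C=[]
for u,v in px:
    p=W[v-45:v+45,u-45:u+45].reshape(-1,3); c=W[v,u,:2]
    for _ in range(6):
        # sphere-cap fit: z = a + b.x - r^2/(2R)
        s=p[(np.hypot(*(p[:,:2]-c).T)<17)]
        A_=np.c_[s[:,:2],(s[:,:2]**2).sum(1),np.ones(len(s))]
        k=np.linalg.lstsq(A_,s[:,2],rcond=None)[0]; c=-k[:2]/(2*k[2])
    C.append(c); print(c.round(1),len(s),"crown",round(np.r_[c,c@c,1]@k,1))
print("bench",np.median(W[180:230,345:370,2]))
y,t,K,e=fit(C); print(y,t,e.round(1)); print(K.round(1))
E
```

```text
[608.9  99.6] 1050 crown 33.5
[634.   47.5] 1063 crown 33.6
[644.9  -9.2] 980 crown 33.6
[640.7 -67.1] 844 crown 33.6
[ 621.5 -121.7] 701 crown 33.7
bench -0.36413424528227334
0.05722207844273147 [644.96756781  -9.32972987] [0.1 0.1 0.2 0.1 0.2]
[[ 608.8   99.5]
 [ 634.1   47.5]
 [ 645.    -9.3]
 [ 640.7  -67. ]
 [ 621.5 -121.6]]
```

Emit:
arm_command(
  series=[0,0,0,0,0,0,0,0,0,0,0,0,0,0,0,0,0,0,0,0,0,0,0,0,0],
)

```text
clock: 0.52
eef_pos: [650.0, 0.0, 231.3]
tool_rot: [-3.142, -0.0, 1.571]
force: [0.0, 0.7, -0.1]
width: 25.7
gripper_force: 0.0
```

Emit:
arm_command(
  series=[0,2,-0.8,2,-6.7,0,4,-1.7,4,-13.4,0,6,-2.5,6,-20.1,0,8,-3.3,8,-26.8,0,9.95,-4.12,10,-33.5],
)

```text
clock: 0.93
eef_pos: [608.6, 100.6, 130.8]
tool_rot: [3.141, 0.0, 2.161]
force: [0.2, 0.2, -0.5]
width: 0.4
gripper_force: 0.0
```

Emit:
arm_command(
  series=[0,0,0,2,0,0,0,0,4,0,0,0,0,6,0,0,0,0,7.5,0,0,0,0,7.5,0],
)

```text
clock: 1.35
eef_pos: [606.5, 99.1, 53.3]
tool_rot: [-3.136, -0.002, 2.156]
force: [-0.3, 0.1, 0.2]
width: 0.2
gripper_force: 0.0
```

```bash
python3 - <<'E'
from h import *
s=monitor.read_state(); m=viewer.camera_model("wrist")
print(s["eef_pos"],s["tool_rot"],s["force"],s["width"])
p,d=viewer.get_image("wrist"); cv2.imwrite("pics/w1.png",p[:,:,::-1]); np.save("w1.npy",d); np.savez("w1m.npz",R=m["R"],t=m["t"],mtx=m["mtx"])
E
```

```text
[606.52099887  99.07158979  53.25704339] [-3.13628082e+00 -2.09915563e-03  2.15559246e+00] [-0.26490316  0.05495882  0.23225786] 0.2202053448814471
```

View pics/w1.png

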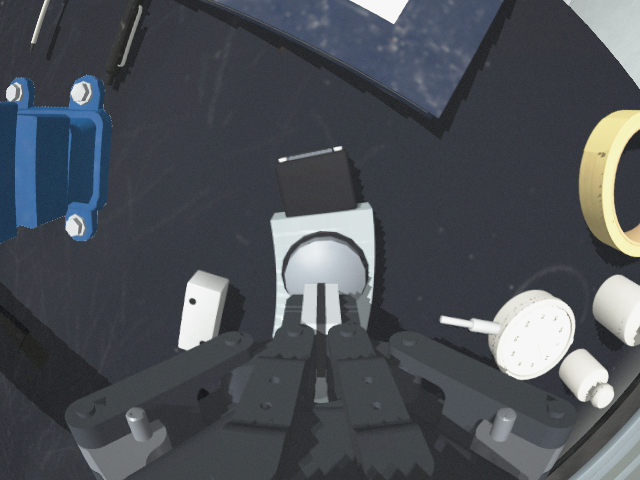

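The closed fingertips stand over the near part of cap 0 (centre about (325,270)). The connector (318,180) is straight ahead and the strip is aligned with the tool. Next I'll let the arm settle and re-measure cap 0 from here.

Emit:
arm_command(
  series=[0,0,0,0,0,0,0,0,0,0,0,0,0,0,0,0,0,0,0,0,0,0,0,0,0],
)

```text
clock: 1.82
eef_pos: [609.3, 99.6, 57.1]
tool_rot: [3.14, 0.0, 2.155]
force: [0.5, -0.2, 0.2]
width: 0.1
gripper_force: 0.0
```

```bash
python3 - <<'E'
from h import *
from scipy.optimize import least_squares
s=monitor.read_state(); m=viewer.camera_model("wrist")
print(s["eef_pos"].round(2) if hasattr(s["eef_pos"],"round") else s["eef_pos"],s["tool_rot"],s["force"])
p,d=viewer.get_image("wrist"); W=cloud(m,d).reshape(-1,3)
c0=np.array([608.8,99.5]); f=np.array([-np.sin(.584),np.cos(.584)])
r=W[:,:2]-c0; s_=W[(np.hypot(*r.T)<18.5)&(r@f>3)&(W[:,2]>28)&(W[:,2]<35.5)]
g=least_squares(lambda q:np.sqrt(((s_-q)**2).sum(1))-36.33,[*c0,-2.3],loss="soft_l1")
print(len(s_),g.x.round(2),"crown",g.x[2]+36.33,np.abs(g.fun).mean())
E
```

```text
[609.29  99.6   57.15] [3.14033735e+00 4.90286418e-04 2.15538117e+00] [ 0.52123734 -0.16579103  0.22490936]
1826 [608.83  99.41  -2.72] crown 33.60644881224009 0.486967239737378
```

Emit:
arm_command(
  series=[0,0,0,0.4,0,0,0,0,0.9,0,0,0,0,1.4,0,0,0,0,1.7,0,0,0,0,1.8,0],
)

```text
clock: 2.28
eef_pos: [608.1, 99.4, 37.2]
tool_rot: [-3.14, -0.001, 2.156]
force: [-0.5, -0.1, -0.4]
width: 0.1
gripper_force: 0.0
```

Emit:
arm_command(
  series=[0,0,0,0,0,0,0,0,0,0,0,0,0,0.1,0,0,0,0,0.2,0,0,0,0,0.2,0],
)

```text
clock: 2.7
eef_pos: [608.8, 99.5, 36.3]
tool_rot: [3.142, -0.0, 2.155]
force: [-0.2, -0.5, 0.7]
width: -0.1
gripper_force: 0.0
```

```bash
cat > st.py <<'E'
from h import *
import sys
for i in range(int(sys.argv[1]) if len(sys.argv)>1 else 3):
    s=monitor.read_state(); print(round(s["clock"],2),np.round(s["eef_pos"],2),np.round(s["tool_rot"],4),np.round(s["force"],2),np.round(s["tau"],2)); viewer.get_image("wrist")
E
python3 st.py 4
```

```text
2.7 [608.79  99.5   36.27] [ 3.1416 -0.      2.1554] [-0.21 -0.45  0.7 ] [-1.000e-02 -5.902e+01 -7.000e-01 -1.229e+01  1.000e-02 -3.000e-02
 -0.000e+00]
2.75 [608.8   99.52  36.31] [-3.1416 -0.      2.1555] [-0.66 -0.3  -0.4 ] [-1.000e-02 -5.887e+01 -7.000e-01 -1.221e+01  1.000e-02 -1.000e-02
 -0.000e+00]
2.8 [608.83  99.51  36.37] [3.1415 0.     2.1554] [ 0.17 -0.9   0.96] [-0.000e+00 -5.886e+01 -6.900e-01 -1.219e+01  1.000e-02  0.000e+00
 -0.000e+00]
2.85 [608.86  99.54  36.38] [3.1415 0.     2.1554] [-0.36 -0.49  0.37] [-0.000e+00 -5.887e+01 -6.900e-01 -1.219e+01  1.000e-02  0.000e+00
 -0.000e+00]
```

Emit:
arm_command(
  series=[0,0,0,0.1,0,0,0,0,0.2,0,0,0,0,0.3,0,0,0,0,0.4,0,0,0,0,0.5,0],
)

```text
clock: 3.32
eef_pos: [608.9, 99.5, 31.4]
tool_rot: [3.141, 0.0, 2.155]
force: [-0.0, -0.6, 2.3]
width: -0.2
gripper_force: 1.0
```

Emit:
arm_command(
  series=[0,0,0,0,0,0,0,0,0.05,0,0,0,0,0.1,0,0,0,0,0.1,0,0,0,0,0.1,0],
)

```text
clock: 3.73
eef_pos: [608.9, 99.6, 30.4]
tool_rot: [3.141, 0.0, 2.155]
force: [-0.2, -1.0, 1.6]
width: -0.1
gripper_force: 1.2
```

```bash
python3 st.py 8; python3 - <<'E'
from h import *
p,d=viewer.get_image("wrist"); m=viewer.camera_model("wrist"); W=cloud(m,d).reshape(-1,3)
c0=np.array([608.8,99.5]); f=np.array([-np.sin(.584),np.cos(.584)])
r=W[:,:2]-c0; q=(np.hypot(*r.T)<18)&(r@f>13)&(W[:,2]>20)&(W[:,2]<35)
h=W[q,2]+(36.33-np.sqrt(36.33**2-np.hypot(*r[q].T)**2)); print("crown est",np.median(h),q.sum())
E
```

```text
3.73 [608.9   99.55  30.43] [3.1414e+00 1.0000e-04 2.1555e+00] [-0.16 -0.98  1.58] [-3.000e-02 -5.760e+01 -6.600e-01 -1.168e+01  1.000e-02 -1.000e-01
 -0.000e+00]
3.78 [608.93  99.5   30.45] [3.1414e+00 1.0000e-04 2.1554e+00] [-0.56  0.53  2.66] [-3.000e-02 -5.762e+01 -6.600e-01 -1.168e+01  1.000e-02 -1.000e-01
 -0.000e+00]
3.83 [608.91  99.53  30.42] [3.1414e+00 1.0000e-04 2.1554e+00] [-0.33 -0.2   3.56] [-3.000e-02 -5.763e+01 -6.700e-01 -1.167e+01  1.000e-02 -9.000e-02
 -0.000e+00]
3.88 [608.89  99.54  30.41] [3.1414e+00 1.0000e-04 2.1554e+00] [ 0.08 -0.67  2.74] [-3.000e-02 -5.763e+01 -6.700e-01 -1.166e+01  1.000e-02 -8.000e-02
 -0.000e+00]
3.93 [608.9   99.55  30.41] [3.1414e+00 1.0000e-04 2.1554e+00] [-0.75 -1.12  2.99] [-3.000e-02 -5.763e+01 -6.700e-01 -1.165e+01  1.000e-02 -8.000e-02
 -0.000e+00]
3.98 [608.87  99.53  30.38] [3.1415 0.     2.1555] [-0.36  0.53  1.78] [-3.000e-02 -5.762e+01 -6.700e-01 -1.163e+01  1.000e-02 -7.000e-02
 -0.000e+00]
4.03 [608.9   99.55  30.38] [3.1414 0.     2.1554] [0.66 0.74 2.42] [-3.000e-02 -5.761e+01 -6.700e-01 -1.162e+01  0.000e+00 -7.000e-02
 -0.000e+00]
4.08 [608.87  99.56  30.34] [3.1415 0.     2.1555] [0.34 0.16 2.88] [-3.000e-02 -5.761e+01 -6.700e-01 -1.161e+01  0.000e+00 -6.000e-02
 -0.000e+00]
crown est 30.036524761872368 522
```

Emit:
arm_command(
  series=[0,-0.387,-0.003,0.005,1.007,0,-0.773,-0.014,0.01,2.014,0,-1.16,-0.031,0.015,3.021,0,-1.546,-0.054,0.02,4.028,0,-1.931,-0.085,0.02,5.035],
)

```text
clock: 4.6
eef_pos: [619.1, 82.1, 30.0]
tool_rot: [-3.142, 0.0, 2.065]
force: [-0.0, 0.2, 0.5]
width: -0.0
gripper_force: 0.4
```

Emit:
arm_command(
  series=[0,-0.387,-0.003,0,1.007,0,-0.773,-0.014,0,2.014,0,-1.16,-0.031,0,3.021,0,-1.546,-0.054,0,4.028,0,-1.931,-0.085,0,5.035],
)

```text
clock: 5.02
eef_pos: [627.1, 66.0, 30.1]
tool_rot: [-3.141, -0.001, 1.978]
force: [-1.5, 3.5, 1.6]
width: -0.0
gripper_force: 1.4
```

Emit:
arm_command(
  series=[0,-0.387,-0.003,0,1.007,0,-0.773,-0.014,0,2.014,0,-1.16,-0.031,0,3.021,0,-1.546,-0.054,0,4.028,0,-1.931,-0.085,0,5.035],
)

```text
clock: 5.43
eef_pos: [634.5, 47.1, 30.3]
tool_rot: [3.141, 0.0, 1.89]
force: [-0.6, 2.5, 2.7]
width: -0.2
gripper_force: 1.3
```

```bash
cat > ck.py <<'E'
from h import *
import sys
from scipy.optimize import least_squares
K=np.array([[608.8,99.5],[634.1,47.5],[645,-9.3],[640.7,-67],[621.5,-121.6]]); k=int(sys.argv[1])
F=[];Z=[]
for i in range(6):
    s=monitor.read_state(); F.append(s["force"]); Z.append(s["eef_pos"]); m=viewer.camera_model("wrist"); p,d=viewer.get_image("wrist")
print(s["clock"],"tcp",np.round(Z[0],2),np.round(Z[-1],2),"target",K[k],"F",np.mean(F,0).round(2),np.round(s["tool_rot"],4))
if len(sys.argv)>2: cv2.imwrite(sys.argv[2],p[:,:,::-1])
W=cloud(m,d).reshape(-1,3); tcp=np.array(Z[-1])[:2]
yaw=s["tool_rot"][2]; fw=np.array([np.cos(yaw),np.sin(yaw)])
for j in range(k+1):
    r=W[:,:2]-K[j]; q=(np.hypot(*r.T)<17.5)&((W[:,:2]-tcp)@fw>14)&(W[:,2]>22)&(W[:,2]<36)
    P=W[q]
    if len(P)<100: print(j,"few",len(P)); continue
    h=P[:,2]+36.33-np.sqrt(36.33**2-(r[q]**2).sum(1)); o="";
    if j<k:
        g=least_squares(lambda c:np.sqrt(((P-c)**2).sum(1))-36.33,[*K[j],-2.3],loss="soft_l1"); o=(g.x[:2]-K[j]).round(2)
    print(j,"crown",round(np.median(h),2),"shift",o,len(P))
E
python3 ck.py 1
```

```text
5.6833 tcp [634.51  47.1   30.32] [634.71  46.17  30.29] target [634.1  47.5] F [0.23 0.13 2.85] [3.1410e+00 1.7000e-03 1.8912e+00]
0 crown 33.41 shift [-0.19  0.24] 6343
1 crown 29.9 shift  521
```

Emit:
arm_command(
  series=[0,-0.387,-0.003,0,1.007,0,-0.773,-0.014,0,2.014,0,-1.16,-0.031,0,3.021,0,-1.546,-0.054,0,4.028,0,-1.931,-0.085,0,5.035],
)

```text
clock: 6.15
eef_pos: [639.4, 28.3, 30.0]
tool_rot: [-3.141, 0.0, 1.802]
force: [-0.9, 0.0, 1.5]
width: 0.1
gripper_force: 0.4
```

Emit:
arm_command(
  series=[0,-0.387,-0.003,0,1.007,0,-0.773,-0.014,0,2.014,0,-1.16,-0.031,0,3.021,0,-1.546,-0.054,0,4.028,0,-1.931,-0.085,0,5.035],
)

```text
clock: 6.57
eef_pos: [643.0, 10.4, 30.1]
tool_rot: [-3.142, -0.001, 1.714]
force: [-0.1, 3.4, 1.4]
width: -0.2
gripper_force: 1.3
```

Emit:
arm_command(
  series=[0,-0.387,-0.003,0,1.007,0,-0.773,-0.014,0,2.014,0,-1.16,-0.031,0,3.021,0,-1.546,-0.054,0,4.028,0,-1.931,-0.085,0,5.035],
)

```text
clock: 6.98
eef_pos: [645.2, -9.7, 30.3]
tool_rot: [3.141, 0.0, 1.626]
force: [0.1, 2.6, 2.5]
width: -0.3
gripper_force: 1.3
```

```bash
python3 ck.py 2
```

```text
7.2333 tcp [645.22  -9.74  30.31] [645.23 -10.77  30.22] target [645.   -9.3] F [ 0.25 -0.27  2.54] [3.1412e+00 1.7000e-03 1.6275e+00]
0 crown 33.37 shift [-0.16  0.28] 5192
1 crown 33.44 shift [-0.27  0.16] 6322
2 crown 29.86 shift  518
```

Emit:
arm_command(
  series=[0,-0.387,-0.003,0,1.007,0,-0.773,-0.014,0,2.014,0,-1.16,-0.031,0,3.021,0,-1.546,-0.054,0,4.028,0,-1.931,-0.085,0,5.035],
)

```text
clock: 7.7
eef_pos: [645.0, -29.2, 29.9]
tool_rot: [-3.141, 0.0, 1.539]
force: [0.0, 0.3, 1.7]
width: 0.0
gripper_force: 0.4
```

Emit:
arm_command(
  series=[0,-0.387,-0.003,0,1.007,0,-0.773,-0.014,0,2.014,0,-1.16,-0.031,0,3.021,0,-1.546,-0.054,0,4.028,0,-1.931,-0.085,0,5.035],
)

```text
clock: 8.12
eef_pos: [643.9, -47.5, 30.1]
tool_rot: [-3.142, -0.001, 1.451]
force: [0.1, 3.7, 1.4]
width: 0.1
gripper_force: 1.3
```

Emit:
arm_command(
  series=[0,-0.387,-0.003,0,1.007,0,-0.773,-0.014,0,2.014,0,-1.16,-0.031,0,3.021,0,-1.546,-0.054,0,4.028,0,-1.931,-0.085,0,5.035],
)

```text
clock: 8.53
eef_pos: [640.8, -67.5, 30.3]
tool_rot: [3.141, 0.0, 1.363]
force: [0.1, 2.3, 3.7]
width: -0.3
gripper_force: 1.3
```

```bash
python3 ck.py 3
```

```text
8.7833 tcp [640.85 -67.49  30.34] [640.56 -68.5   30.18] target [640.7 -67. ] F [ 0.1  -0.55  3.04] [3.1413e+00 1.7000e-03 1.3639e+00]
0 few 0
1 crown 33.36 shift [-0.34  0.2 ] 5205
2 crown 33.42 shift [-0.37  0.19] 6334
3 crown 29.78 shift  523
```

Emit:
arm_command(
  series=[0,-0.387,-0.003,0,1.007,0,-0.773,-0.014,0,2.014,0,-1.16,-0.031,0,3.021,0,-1.546,-0.054,0,4.028,0,-1.931,-0.085,0,5.035],
)

```text
clock: 9.25
eef_pos: [635.6, -86.2, 30.0]
tool_rot: [-3.141, 0.0, 1.275]
force: [0.2, 0.6, 1.6]
width: -0.0
gripper_force: 0.5
```

Emit:
arm_command(
  series=[0,-0.387,-0.003,0,1.007,0,-0.773,-0.014,0,2.014,0,-1.16,-0.031,0,3.021,0,-1.546,-0.054,0,4.028,0,-1.931,-0.085,0,5.035],
)

```text
clock: 9.67
eef_pos: [629.6, -103.7, 30.1]
tool_rot: [3.141, -0.001, 1.187]
force: [0.8, 2.7, 1.2]
width: -0.1
gripper_force: 1.2
```

Emit:
arm_command(
  series=[0,-0.387,-0.003,0,1.007,0,-0.773,-0.014,0,2.014,0,-1.16,-0.031,0,3.021,0,-1.546,-0.054,0,4.028,0,-1.9,-0.085,0,5.035],
)

```text
clock: 10.08
eef_pos: [621.6, -121.8, 30.3]
tool_rot: [3.141, -0.0, 1.099]
force: [0.1, 2.8, 2.4]
width: 0.1
gripper_force: 1.3
```

Emit:
arm_command(
  series=[0,0,0,0,0,0,0,0,0,0,0,0,0,0,0,0,0,0,0,0,0,0,0,0,0],
)

```text
clock: 10.5
eef_pos: [621.3, -122.1, 30.1]
tool_rot: [-3.142, 0.001, 1.1]
force: [-1.4, -2.4, 2.9]
width: -0.1
gripper_force: 1.4
```

```bash
python3 ck.py 4 pics/end.png
```

```text
10.75 tcp [ 621.28 -122.15   30.06] [ 621.57 -121.38   30.11] target [ 621.5 -121.6] F [-0.57 -2.39  2.84] [3.1416e+00 2.0000e-04 1.1009e+00]
0 few 0
1 few 0
2 crown 33.39 shift [-0.37  0.31] 5504
3 crown 33.43 shift [-0.38  0.2 ] 6317
4 crown 29.54 shift  270
```

View pics/end.png

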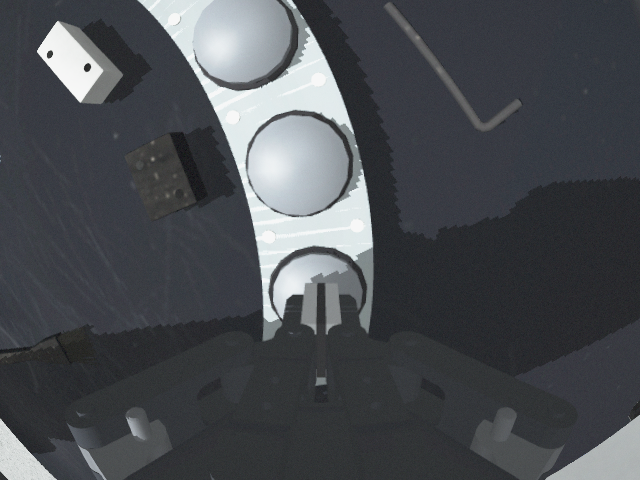

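The fingertips hold the last cap (318,290) about half-way down. The caps at (300,163) and (245,40) are back up, and the steel block, black block and hex key are where they were.

```bash
python3 -c "
from cell import workorder
print(workorder.finish_job())"
```

```text
the job is handed in; nothing more can be done
None
```

I ran one light stroke over all five keys from the connector end, each about half-way down, and handed the job in at about 10.8 s with the last key held about 4 mm down, the others sprung back and the strip not measurably shifted.

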